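# Hang the sieve clamping ring on its hook stand

## Robot

A 7-joint arm with a two-finger parallel gripper is mounted at the origin on the work surface. World frame = base frame: x ahead of the robot, y to its left, z up, the work surface at z = 0. Lengths are in mm, angles in rad, forces in N, time in s.
With the tool pointing down it reaches from about 400 to 875 mm from the base axis. Payload 6.5 kg.
Tool frame: the origin (TCP) lies at the very end of the fingers, on their centre line; the grasp point (between the pads) lies 19 mm behind it (ctrl.pinch_z is the z of the grasp point in the tool frame, in mm); z points along the fingers, y is the direction in which the jaws open and shut (so a half turn about z gives the same grasp; the last joint's range is limited). The gripper opens to 85 mm and grips with 20 to 120 N. Pads are 22 mm wide; open, the fingers measure 114 mm over their backs; the gripper's body (76 mm by 85 mm) begins 54 mm behind the grasp point. The pads swing forward as they close: fully open they stand 13 mm farther back than shut.
Start: joints at [-1.282, 0.536, -0.004, 1.538, 0.003, 1.067, -0.071], TCP at [225.807, 609.509, 231.29] pointing down, gripper open.
Joint ranges: [-2.7, 2.7], [-0.37, 2.16], [-1.27, 1.26], [0.24, 2.4], [-1.31, 4.45], [0.19, 1.91], [-2.76, 2.76]. Speed limits (rad/s): [2.39, 2.39, 3.14, 3.14, 3.14, 3.14, 3.14].

## Interface

Orientations are given as a 3x3 rotation matrix whose columns are the frame's x, y, z axes.
In Python, from plant import ctrl gives the robot as it stands.
- The arm moves only by the tool send_rows, never from a script. Its arguments are lists of equal length, an entry for each row: "turn": the turn, a rotation vector about the world's x, y, z in rad, a list of three; "dp": the shift along the world's x, y, z in mm, a list of three; "jaw": the opening, from -1 (shut) to 1 (fully open). A call has 1 to 10 rows; each row shifts and turns the pose as measured when the row begins; what a row does not reach is not made up. A row lasts 1/12 s, in which the tool goes at most 41.7 mm and 7.16 degrees, less where a joint would pass 70% of its speed; a pose out of reach is approached as far as the arm can. A call with a gripper value outside its range is refused whole. The fingers move at their own pace and stop on an object; the grip force is fixed at half the most. Time passes only in rows, so rows that do not move let the fingers close. It gives the time, the measured TCP pose, the force and the opening at its end, in the units of the state.
- ctrl.state(): the state, without advancing time (a new reading comes with each control period).
- ctrl.grab_frame(name): name is "scene" or "side" or "wrist"; returns (picture, depth): 420x560x3 uint8, red, green, blue; 420x560 float32, mm along the optical axis (not along the pixel's ray), 0 where there is no reading.
- ctrl.calibration(name): a dict with "K" (3x3 intrinsics, pixels), "rvec" (rotation vector, rad) and "tvec" (3), from world to camera coordinates, as OpenCV has them; the wrist camera has in their place "hand_eye" (4x4, takes a point from camera to tool coordinates, whose origin is the TCP and whose axes are the flange's). Camera axes: x right, y down, z forward; pixel columns grow to the right and rows downward; lengths in mm; the calibration is good to about 2 mm. A picture is of the moment at which its call begins: read the wrist's pose just before it. calibration takes no time and is no camera call.
- ctrl.finish_job(): hands the job in, once; it reports no verdict.
The state is a dict: "time": time; "joint_positions": joint angles; "qd": joint speeds; "tau": joint torques, N m; "eef_pos": TCP position; "eef_rot": TCP orientation; "ft_force": force on the tool from outside, world axes, zero at the start; "ft_torque": the same for the moment, N m; "opening": finger opening in mm.
Only numpy, scipy, OpenCV 4.12 (cv2) and the standard library are available. Lean on these libraries where they do the work, as an engineer would, in place of code of your own. Each camera call takes 0.05 s, during which the arm holds its last target.

## Task

Three washed parts of the sieve shaker stand on edge in the draining rack. Lift the large open clamping ring out by its rim and hang it over both arms of the twin J-hook stand, then let go so that it hangs there at rest. Leave the solid cover disc and the smaller ring where they are in the rack.

Things in the scene. Friction and masses are not known exactly. Their poses are not given: they have to be found in the camera images.
- clamp_ring: Large open aluminium hoop: 150 mm outside, 120 mm inside diameter, 16 mm thick along its axis, 0.26 kg. Origin at its centre; y is its axis (level), x and z lie in its plane. It starts on edge in one of a rack's 3 slots (90 mm apart along its axis; slot plates reach up to 60 mm), centre 85 mm and top 160 mm above the table. Pinch the top of the rim across its 16 mm, from above.
- hook_stand: Fixed stand, two like J-hooks pointing to its -x (rings go on from there). Origin on the table under their level part; z up. 9 mm bars at y = -30 and +30 mm: posts at x = +50; level part from x = +42 to -42, bar centreline 240 mm high; upturned tips at x = -52, top 267 mm. Nothing else is that high. The large ring, hung over both, has its axis along the stand's x, centre 193 mm above the table.
- small_ring: Bystander: smaller bare aluminium hoop, 110 mm outside and 86 mm inside diameter, 16 mm thick, on edge in another slot of the rack, its top 117 mm above the table. Origin at its centre, y along its axis.
- cover_disc: Bystander: solid aluminium cover disc without a hole, 130 mm in diameter, 16 mm thick, on edge in another slot of the rack, its top 139 mm above the table. Origin at its centre, y along its axis.
Not all that is in view belongs to the job. Leave any orange or turquoise look-alike of the clamp_ring alone.

How it is judged:
By the outcome, as a careful person would: the job done as asked, in the order asked, and still so for the second after the job is handed in, with the robot touching nothing.
It also fails if it takes over 51 s, if anything falls off the work surface, if the arm or the gripper's body presses on something with over 40 N, if the wrist force passes 120 N, or if a joint passes its speed limit or range.

## Working session

There is one attempt and no reset: what is moved stays moved. The work goes in short steps, Python scripts to look and compute and a tool call to move; the robot and the scene stay as the last step left them, time stands still between calls to the robot, and variables do not carry over. Pictures are saved under pics/ and viewed, and the job is handed in when it is done.

Besides the shell and the picture viewer there is one more tool, called after "Request:" by a JSON object that holds its "fn" and its "kwargs". send_rows: Moves the arm, as the interface text tells. Its arguments: {"type":"object","properties":{"turn":{"type":"array","items":{"type":"array","items":{"type":"number"}}},"dp":{"type":"array","items":{"type":"array","items":{"type":"number"}}},"jaw":{"type":"array","items":{"type":"number"}}},"required":["turn","dp","jaw"]}

```bash
ls; mkdir -p pics; python3 - <<'E'
from plant import ctrl
import cv2,numpy as np
s=ctrl.state();print(s)
for n in("scene","side"):
    p,d=ctrl.grab_frame(n);cv2.imwrite(f"pics/{n}0.png",p[:,:,::-1]);np.save(f"{n}0.npy",d);c=ctrl.calibration(n);print(n,c)
print(ctrl.calibration("wrist"),ctrl.pinch_z)
E
```

```text
pics
{'time': 0.0, 'joint_positions': array([-1.28217218,  0.53721331, -0.00447222,  1.53890874,  0.00260268,
        1.06729951, -0.07117515]), 'qd': array([ 0.00118474,  0.00066073,  0.00082466, -0.00186902,  0.00082446,
       -0.00026835, -0.00042935]), 'tau': array([ 5.23516701e-04, -5.83404207e+01,  1.04883078e+00, -2.59117180e+01,
        1.23641602e-02,  9.52135480e-03,  4.56188644e-06]), 'eef_pos': array([225.59781241, 608.89165717, 230.36834986]), 'eef_rot': array([[-9.37751762e-01,  3.47305862e-01, -5.20762973e-04],
       [ 3.47306233e-01,  9.37750142e-01, -1.74712907e-03],
       [-1.18442618e-04, -1.81923759e-03, -9.99998338e-01]]), 'ft_force': array([ 0.52448089, -0.10284284, -0.61407201]), 'ft_torque': array([ 0.02973135, -0.00211624, -0.01630498]), 'opening': 85.66261748446581}
scene {'K': array([[417.17856779,   0.        , 280.38295413],
       [  0.        , 417.17856779, 206.14159634],
       [  0.        ,   0.        ,   1.        ]]), 'rvec': array([ 2.29406355,  1.22550615, -0.34836913]), 'tvec': array([-286.1799333 , -232.10907563, 1053.78475304])}
side {'K': array([[391.47472502,   0.        , 275.17205853],
       [  0.        , 391.47472502, 205.45151927],
       [  0.        ,   0.        ,   1.        ]]), 'rvec': array([ 2.21394178, -0.62333561,  0.29265318]), 'tvec': array([-372.87553714,  212.95573833,  598.21935622])}
{'K': array([[303.70056233,   0.        , 278.68237493],
       [  0.        , 303.70056233, 208.88136809],
       [  0.        ,   0.        ,   1.        ]]), 'hand_eye': array([[ 1.46780520e-03, -9.61228291e-01, -2.75749919e-01,
         6.91326240e+01],
       [ 9.99998884e-01,  1.33404942e-03,  6.72629460e-04,
         3.43387043e-02],
       [-2.78686447e-04, -2.75750599e-01,  9.61229176e-01,
        -1.42715222e+02],
       [ 0.00000000e+00,  0.00000000e+00,  0.00000000e+00,
         1.00000000e+00]])} -18.700000000000003
```

View pics/scene0.png

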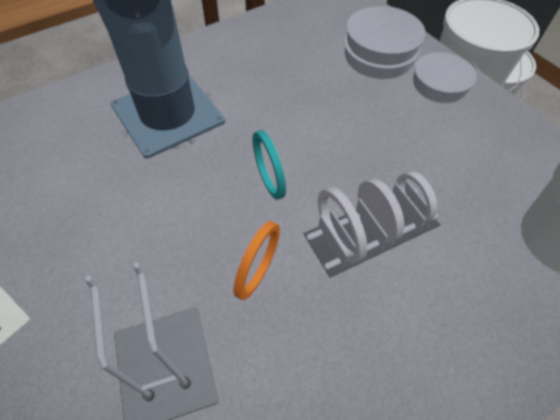

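View pics/side0.png

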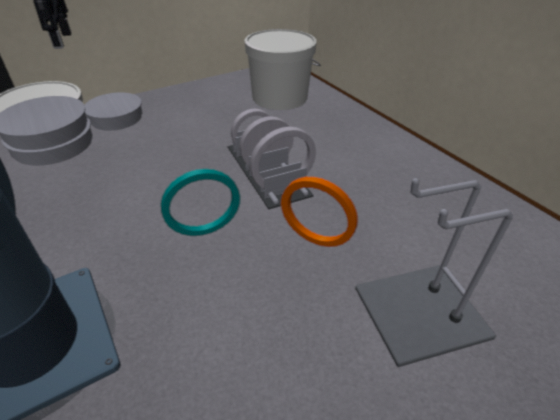

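The scene view shows the large ring at about (343,222), the disc at (385,212), the small ring at (417,195), and the stand with its tips at (89,282) and (137,268). The orange and turquoise look-alikes sit near the path. Next I measure in 3D.

```bash
cat > h.py <<'E'
import numpy as np,cv2
from plant import ctrl
def cam(n):
    c=ctrl.calibration(n);R=cv2.Rodrigues(c['rvec'])[0];return c['K'],R,np.array(c['tvec']).ravel()
def cloud(n,d):
    K,R,t=cam(n);v,u=np.mgrid[:d.shape[0],:d.shape[1]]
    P=np.stack([(u-K[0,2])/K[0,0]*d,(v-K[1,2])/K[1,1]*d,d],-1)
    return (P-t)@R
def ray(n,uv):
    K,R,t=cam(n);return -R.T@t, R.T@np.linalg.inv(K)@np.array([*uv,1.])
def onz(n,uv,z):
    o,d=ray(n,uv);return o+d*(z-o[2])/d[2]
def tri(uv1,uv2):
    o1,d1=ray('scene',uv1);o2,d2=ray('side',uv2)
    d1/=np.linalg.norm(d1);d2/=np.linalg.norm(d2)
    s=np.linalg.lstsq(np.c_[d1,-d2],o2-o1,rcond=None)[0]
    a=o1+s[0]*d1;b=o2+s[1]*d2;return (a+b)/2,np.linalg.norm(a-b)
E
python3 - <<'E'
from h import *
np.set_printoptions(precision=1,suppress=True)
for n in("scene","side"):
    p=cv2.imread(f"pics/{n}0.png");d=np.load(f"{n}0.npy");W=cloud(n,d)
    hsv=cv2.cvtColor(p,cv2.COLOR_BGR2HSV);print(n,'cam',ray(n,(0,0))[0])
    for nm,lo,hi in(("or",5,20),("tq",80,95)):
        m=(hsv[...,0]>=lo)&(hsv[...,0]<=hi)&(hsv[...,1]>150)&(d>0)
        if nm=="or": m[:, :]&=hsv[...,2]>120
        q=W[m];print(nm,m.sum(),q.min(0),q.max(0),np.median(q,0))
    # elevated points by region
    m=(d>0)&(W[...,2]>20)&(W[...,2]<300)
    nn,l,st,ce=cv2.connectedComponentsWithStats(m.astype(np.uint8))
    for i in range(1,nn):
        if st[i,4]>60:
            q=W[l==i];print(st[i],np.percentile(q,1,axis=0),np.percentile(q,99,axis=0))
    cv2.imwrite(f"pics/big_{n}.png",cv2.resize(p[150:290,290:460] if n=="scene" else p[90:220,210:330],None,fx=4,fy=4,interpolation=cv2.INTER_CUBIC))
    cv2.imwrite(f"pics/bigh_{n}.png",cv2.resize(p[250:420,70:230] if n=="scene" else p[170:370,350:500],None,fx=3,fy=3,interpolation=cv2.INTER_CUBIC))
E
```

```text
scene cam [ 794.  -203.5  757.9]
or 1317 [ 466.8 -111.3   -0. ] [545.1  16.8 151.2] [507.8 -52.5 109.4]
tq 805 [267.   69.8  11. ] [404.6 105.1 151.4] [339.9  87.   99.5]
[ 104    5   91  125 6839] [  2.5 -69.3  24.1] [ 76.3  60.8 298. ]
[ 344    7   81   69 4384] [ 27.6 499.9  21.9] [221.9 694.6  92.9]
[ 414   53   63   47 2248] [229.1 584.4  21.1] [376.2 734.3  48.1]
[ 252  130   35   71 1033] [261.9  70.5  21.4] [402.9 106.9 150.1]
[ 524  164   36  104 2238] [688.9 437.4  21. ] [806.7 503.2 171. ]
[ 308  171  129   96 6155] [469.9 100.4  20.4] [607.  313.  160.2]
[ 233  221   47   80 1397] [ 469.7 -110.8   20.7] [543.4  17.2 149.9]
[  84  263  107  138 2428] [ 487.5 -312.4   22.9] [ 604.9 -221.2  266.3]
side cam [ 150.7 -461.1  554. ]
or 747 [ 467.6 -102.7    8.5] [566.  104.6 148.5] [502.6 -50.4 121.8]
tq 1696 [245.5  68.4   2. ] [397.2 622.6 312.7] [322.8  86.2  89.1]
[  0   0  34   9 230] [  99.7 2025.9   20.8] [ 246.1 2055.2   54.9]
[ 414    0  146   44 3309] [1977.2  342.6   20.7] [1998.  1028.8  155.6]
[ 41   6  31  43 590] [190.  535.6 242.8] [258.9 667.  299.4]
[ 245   29   77   75 4455] [678.5 427.4  22.6] [873.8 622.5 177.9]
[   0   93  142   67 6127] [ 28.3 497.3  21.2] [363.4 719.4  88.8]
[ 231  109  127  137 5783] [ 459.7 -109.9   21.6] [598.4 307.7 157. ]
[   0  158   76  227 9303] [-23.5 -70.5  22.3] [ 74.5  30.3 275. ]
[ 161  169   80   65 1659] [256.5  69.1  20.6] [397.6 104.5 147.4]
[ 411  178  103  142 2943] [ 482.5 -313.9   21.8] [ 600.8 -224.2  264.1]
```

View pics/big_scene.png

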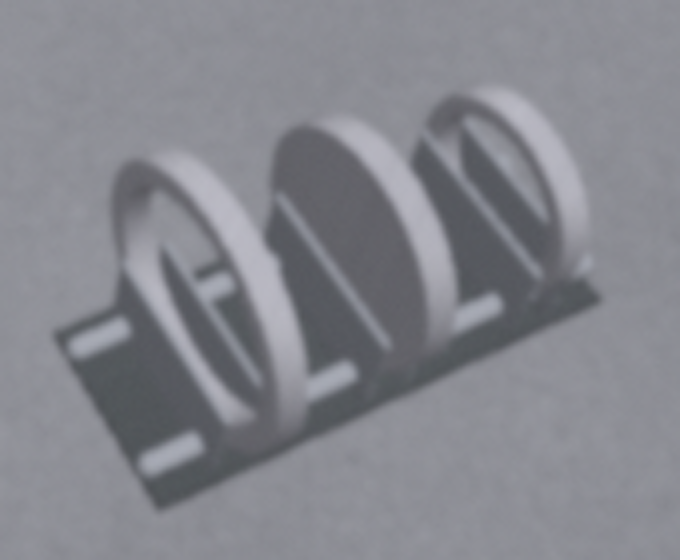

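View pics/bigh_scene.png

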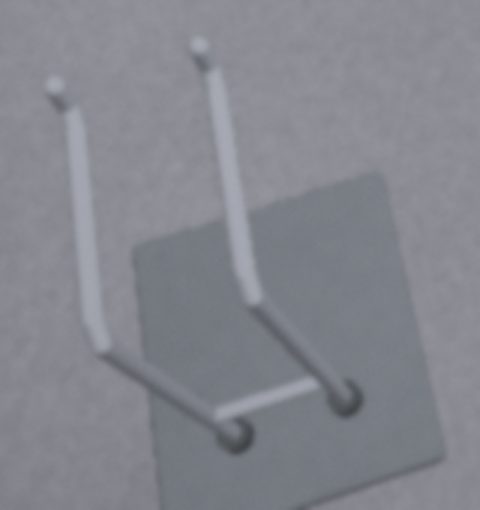

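View pics/big_side.png

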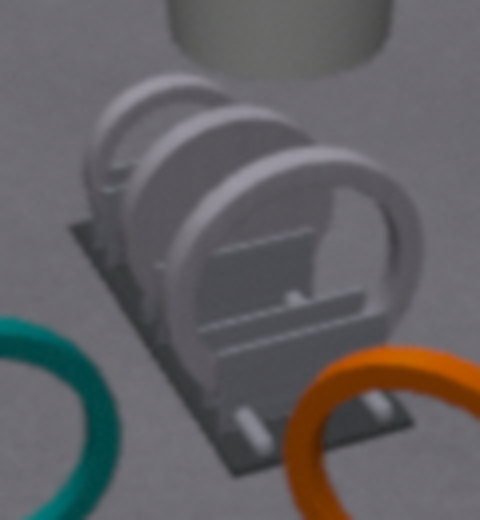

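View pics/bigh_side.png

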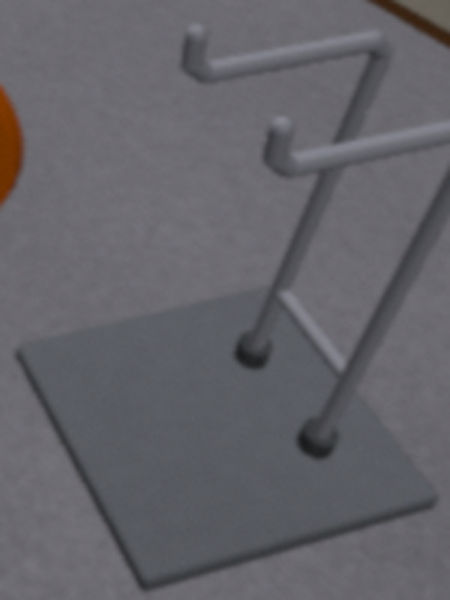

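```bash
python3 - <<'E'
from h import *
np.set_printoptions(precision=1,suppress=True)
from scipy.optimize import least_squares
for n in("scene","side"):
    d=np.load(f"{n}0.npy");W=cloud(n,d)
    # large ring: cluster z>70 , region
    m=(d>0)&(W[...,2]>100)&(W[...,2]<170)&(W[...,0]>440)&(W[...,0]<640)&(W[...,1]>40)&(W[...,1]<330)
    q=W[m]; print(n,'y hist',np.histogram(q[:,1],bins=np.arange(80,330,10)))
    for lo,hi in((80,165),(165,250),(250,330)):
        s=q[(q[:,1]>lo)&(q[:,1]<hi)]
        if len(s)<20: continue
        c=s[:,:2].mean(0);u,sv,vt=np.linalg.svd(s[:,:2]-c,full_matrices=False)
        a=vt[0]*np.sign(vt[0,0]);top=s[s[:,2]>s[:,2].max()-6]
        print('ring',lo,'dir',a,'yaw',np.degrees(np.arctan2(a[1],a[0])),'perp range',np.percentile((s[:,:2]-c)@[-a[1],a[0]],[1,50,99]),'c',c,'zmax',s[:,2].max(),'top',top.mean(0),len(top))
    # stand bars
    m=(d>0)&(W[...,2]>228)&(W[...,2]<275)&(W[...,1]<-180)&(W[...,0]>440)
    q=W[m];print('stand',len(q))
    for side in (0,1):
        pass
    qs=q
    # orientation candidates by projecting
    c=qs[:,:2].mean(0);vals,lab,cen=cv2.kmeans(qs[:,:2].astype(np.float32),2,None,(3,50,.1),5,1);print(cen)
    tips=q[q[:,2]>254];
    if len(tips)>4:
        _,l,cen=cv2.kmeans(tips.astype(np.float32),2,None,(3,50,.1),5,1);print('tips',cen,len(tips))
print('scene onz tips',onz('scene',(88.3,279),267),onz('scene',(136.7,265.7),267),'elb',onz('scene',(103.3,366),243),onz('scene',(153,349),243))
print('side onz',onz('side',(415,181),267),onz('side',(443.3,211.7),267),'elb',onz('side',(477,185),243))
print(tri((136.7,265.7),(415,181)),tri((88.3,279),(443.3,211.7)))
E
```

```text
scene y hist (array([  0,   0, 206, 472, 217,  18,   0,   0,   0,   0,   0, 227, 540,
       147,   7,   0,   0,   0,   0,   0,  65, 222,  89,   0]), array([ 80,  90, 100, 110, 120, 130, 140, 150, 160, 170, 180, 190, 200,
       210, 220, 230, 240, 250, 260, 270, 280, 290, 300, 310, 320]))
ring 80 dir [ 1.  -0.1] yaw -6.365959065286165 perp range [-6.4 -1.5 10.5] c [546.5 115.7] zmax 162.7525783648062 top [533.2 119.4 159.2] 212
ring 165 dir [ 1.  -0.1] yaw -5.676815016927365 perp range [-5.7 -2.3 12.1] c [551.1 204.5] zmax 142.87504013951823 top [544.9 208.8 139. ] 155
ring 250 dir [ 1.  -0.1] yaw -6.1917100178154385 perp range [-6.8 -1.3 10.3] c [559.9 295.7] zmax 120.12681042264215 top [556.2 297.8 116.6] 147
stand 1448Traceback (most recent call last):
  File "<stdin>", line 22, in <module>
cv2.error: OpenCV(4.12.0) /io/opencv/modules/core/src/kmeans.cpp:259: error: (-215:Assertion failed) (unsigned)_labels.at<int>(i) < (unsigned)K in function 'kmeans'
```

```bash
python3 - <<'E'
from h import *
np.set_printoptions(precision=1,suppress=True)
for n in("scene","side"):
    d=np.load(f"{n}0.npy");W=cloud(n,d)
    m=(d>0)&(W[...,2]>100)&(W[...,2]<170)&(W[...,0]>440)&(W[...,0]<640)&(W[...,1]>40)&(W[...,1]<330)
    q=W[m]
    for lo,hi in((80,165),(165,250),(250,330)):
        s=q[(q[:,1]>lo)&(q[:,1]<hi)]
        a=np.array([np.cos(-.115),np.sin(-.115)]);top=s[s[:,2]>s[:,2].max()-6];b=np.array([-a[1],a[0]])
        # chord centre: along-range per height
        r=[];
        for z in (110,120,130,140,150):
            t=s[abs(s[:,2]-z)<3]
            if len(t)>8: r.append((t[:,:2]@a).min()/2+(t[:,:2]@a).max()/2)
        print(n,lo,'top',top.mean(0),len(top),'across',np.percentile(top[:,:2]@b,[1,99]),'along centre',np.array(r))
    m=(d>0)&(W[...,2]>232)&(W[...,2]<280)&(W[...,1]<-180)&(W[...,0]>440)
    q=W[m];
    bar=q[q[:,2]<248]
    _,l,cen=cv2.kmeans(bar[:,1:2].astype(np.float32),2,None,(3,50,.1),5,2)
    for k in(0,1):
        s=bar[l.ravel()==k];c=s.mean(0);v=np.linalg.svd(s[:,:2]-c[:2],full_matrices=False)[2][0]
        t=(s[:,:2]-c[:2])@v;print('bar',c,np.degrees(np.arctan2(v[1],v[0])),c[:2]+v*np.percentile(t,1),c[:2]+v*np.percentile(t,99),len(s))
    tips=q[q[:,2]>256];_,l,cen=cv2.kmeans(tips.astype(np.float32),2,None,(3,50,.1),5,2);print('tips',cen,len(tips))
print('scene onz tips',onz('scene',(88.3,279),267),onz('scene',(136.7,265.7),267),'elb',onz('scene',(103.3,366),243),onz('scene',(153,349),243))
print('side onz',onz('side',(415,181),267),onz('side',(443.3,211.7),267),'elb',onz('side',(477,185),243))
print(tri((136.7,265.7),(415,181)),tri((88.3,279),(443.3,211.7)))
E
```

```text
scene 80 top [533.2 119.4 159.2] 212 across [172.4 188.2] along centre [515.5 515.4 515.8 514.8 514.9]
scene 165 top [544.9 208.8 139. ] 155 across [261.8 278.8] along centre [516.4 515.9 518.2 516.7]
scene 250 top [556.2 297.8 116.6] 147 across [352.  368.7] along centre [518.1 518.2]
bar [ 543.2 -296.2  243.3] -16.024693809012852 [ 492.7 -281.7] [ 587.3 -308.9] 637
bar [ 559.1 -238.8  243.3] -15.878569988192105 [ 508.5 -224.4] [ 603.4 -251.4] 588
tips [[ 487.9 -280.6  262.9]
 [ 504.4 -223.2  263.3]] 130
side 80 top [528.8 117.8 156.9] 115 across [170.4 187.4] along centre [512.5 512.1 513.5 512.8 513.2]
side 165 top [541.2 206.6 135.5] 107 across [260.2 277.4] along centre [513.3 513.9 512.8 514.1]
side 250 top [552.6 296.  113.7] 69 across [350.3 367.6] along centre [514.5]
bar [ 533.2 -297.2  241.5] 164.34620929417716 [ 581.5 -310.7] [ 483.7 -283.3] 550
bar [ 549.5 -239.7  241.1] 164.45260604745192 [ 598.  -253.2] [ 500.5 -226.1] 476
tips [[ 483.7 -282.6  261.6]
 [ 500.1 -225.4  261.6]] 125
scene onz tips [ 488.7 -279.7  267. ] [ 505.1 -222.1  267. ] elb [ 589.4 -307.3  243. ] [ 603.8 -250.8  243. ]
side onz [ 495.2 -227.8  267. ] [ 479.7 -283.9  267. ] elb [ 586.7 -256.3  243. ]
(array([ 502. , -222.7,  261.3]), np.float64(0.9195198077574657)) (array([ 485.6, -280.6,  261.9]), np.float64(0.3016702105349881))
```

Request:
{"fn": "send_rows", "kwargs": {"turn": [[0,0,0.012],[0,0,0.012],[0,0,0.012],[0,0,0.012],[0,0,0.012],[0,0,0.012],[0,0,0.012],[0,0,0.012],[0,0,0.012],[0,0,0.012]], "dp": [[15,-24,0],[15,-24,0],[15,-24,0],[15,-24,0],[15,-24,0],[15,-24,0],[15,-24,0],[15,-24,0],[15,-24,0],[15,-24,0]], "jaw": [1,1,1,1,1,1,1,1,1,1]}}

```text
time: 0.93
eef_pos: [371.4, 361.4, 225.8]
eef_rot: [[-0.977, 0.214, -0.008], [0.214, 0.977, -0.005], [0.006, -0.007, -1.0]]
ft_force: [0.3, 0.3, -0.8]
opening: 85.5
```

Request:
{"fn": "send_rows", "kwargs": {"turn": [[0,0,0.012],[0,0,0.012],[0,0,0.012],[0,0,0.012],[0,0,0.012],[0,0,0.012],[0,0,0.012],[0,0,0.012],[0,0,0.012],[0,0,0.012]], "dp": [[15,-24,0],[15,-24,0],[15,-24,0],[15,-24,0],[15,-24,0],[15,-24,0],[15,-24,0],[15,-24,0],[15,-24,0],[0,0,0]], "jaw": [1,1,1,1,1,1,1,1,1,1]}}

```text
time: 1.77
eef_pos: [511.8, 125.6, 223.8]
eef_rot: [[-0.995, 0.096, -0.01], [0.096, 0.995, -0.012], [0.008, -0.013, -1.0]]
ft_force: [0.3, -1.2, 0.1]
opening: 85.3
```

```bash
python3 - <<'E'
from h import *
np.set_printoptions(precision=2,suppress=True)
s=ctrl.state();p,d=ctrl.grab_frame("wrist");cv2.imwrite("pics/w1.png",p[:,:,::-1]);
c=ctrl.calibration("wrist");K=c['K'];H=c['hand_eye'];R=s['eef_rot'];t=s['eef_pos']
v,u=np.mgrid[:420,:560];P=np.stack([(u-K[0,2])/K[0,0]*d,(v-K[1,2])/K[1,1]*d,d],-1)
W=(P@H[:3,:3].T+H[:3,3])@R.T+t
np.save('w1.npy',W);print(t,R)
a=np.array([np.cos(-.115),np.sin(-.115)]);b=np.array([-a[1],a[0]])
m=(d>0)&(W[...,2]>100)&(W[...,2]<170)&(W[...,1]>80)&(W[...,1]<165)&(W[...,0]>440)&(W[...,0]<620)
q=W[m];print(len(q),q.min(0),q.max(0))
top=q[q[:,2]>q[:,2].max()-8];print(top.mean(0),np.percentile(top[:,:2]@b,[1,99]))
x=q[:,:2]-q[:,:2].mean(0);vv=np.linalg.svd(x,full_matrices=False)[2][0];print(np.degrees(np.arctan2(vv[1],vv[0])))
for z in range(110,155,8):
    k=q[abs(q[:,2]-z)<4]
    if len(k)>5: print(z,len(k),(k[:,:2]@a).min(),(k[:,:2]@a).max(),(k[:,:2]@b).min(),(k[:,:2]@b).max())
E
```

```text
[511.75 125.57 223.81] [[-1.    0.1  -0.01]
 [ 0.1   1.   -0.01]
 [ 0.01 -0.01 -1.  ]]
3236 [459.28 104.86 101.17] [590.4  135.91 162.04]
[529.58 119.94 158.07] [172.15 187.71]
-7.29361270552242
110 70 443.3757115161716 446.4334753657619 172.80172747766545 187.9394547809117
118 113 445.41060542942813 451.457679762763 172.6443615229339 187.9184292716905
126 153 449.4292852877842 456.3758675432358 172.73634981274384 187.9527092440579
134 261 454.1336639751851 573.5803243101094 171.13687228026848 188.02828233593294
142 389 461.3130302876343 567.5411030178278 171.35896864469956 188.28465649586605
150 674 469.9285458496119 558.996347595624 171.75274488030462 188.30225942619165
```

View pics/w1.png

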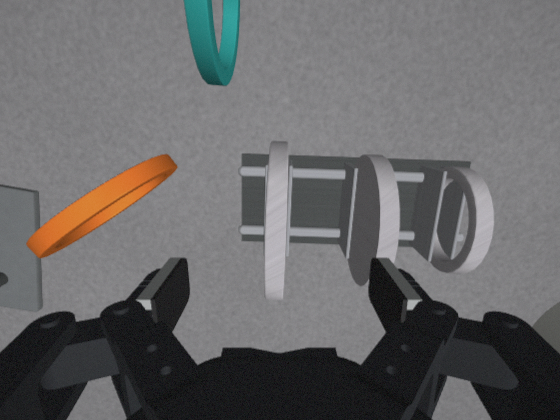

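The wrist view shows the clamp ring centred between the fingers (x≈275, rows 142–298), with the disc on the right clear of the finger. The ring centre is (531,120), and all three cameras agree on it. I align to that and go down.

Request:
{"fn": "send_rows", "kwargs": {"turn": [[0.006,-0.005,-0.013],[0.006,-0.005,-0.013],[0,0,0],[0,0,0],[0,0,0],[0,0,0],[0,0,0]], "dp": [[10,-3,0],[10,-3,0],[0,0,-15],[0,0,-15],[0,0,-15],[0,0,-10],[0,0,0]], "jaw": [1,1,1,1,1,1,1]}}

```text
time: 2.4
eef_pos: [534.3, 126.6, 166.6]
eef_rot: [[-0.993, 0.121, 0.003], [0.121, 0.993, 0.007], [-0.002, 0.007, -1.0]]
ft_force: [-1.5, -1.4, -0.1]
opening: 85.4
```

Request:
{"fn": "send_rows", "kwargs": {"turn": [[-0.006,0.003,0],[0,0,0],[0,0,0],[0,0,0],[0,0,0]], "dp": [[-3,-6,0],[0,-1,-10],[0,0,-10],[0,0,-10],[0,0,0]], "jaw": [1,1,1,1,1]}}

```text
time: 2.82
eef_pos: [532.3, 120.4, 135.5]
eef_rot: [[-0.993, 0.12, 0.003], [0.12, 0.993, 0.002], [-0.002, 0.002, -1.0]]
ft_force: [-0.5, 0.3, -0.4]
opening: 85.6
```

Request:
{"fn": "send_rows", "kwargs": {"turn": [[0,0,0],[0,0,0],[0,0,0],[0,0,0],[0,0,0],[0,0,0],[0,0,0],[0,0,0],[0,0,0],[0,0,0]], "dp": [[0,0,0],[0,0,0],[0,0,0],[0,0,0],[0,0,0],[0,0,0],[0,0,0],[0,0,0],[0,0,0],[0,0,0]], "jaw": [-1,-1,-1,-1,-1,-1,-1,-1,-1,-1]}}

```text
time: 3.65
eef_pos: [532.7, 120.5, 136.0]
eef_rot: [[-0.993, 0.12, 0.003], [0.12, 0.993, 0.002], [-0.003, 0.002, -1.0]]
ft_force: [0.0, 0.2, -0.6]
opening: 15.0
```

Gripped, with the opening at about 15 mm. Lifting.

Request:
{"fn": "send_rows", "kwargs": {"turn": [[0,0,0],[0,0,0],[0,0,0],[0,0,0],[0,0,0],[0,0,0],[0,0,0],[0,0,0],[0,0,0],[0,0,0]], "dp": [[0,0,8],[0,0,16],[0,0,18],[0,0,20],[0,0,20],[0,0,20],[0,0,20],[0,0,20],[0,0,20],[0,0,10]], "jaw": [-1,-1,-1,-1,-1,-1,-1,-1,-1,-1]}}

```text
time: 4.48
eef_pos: [527.1, 118.8, 316.4]
eef_rot: [[-0.993, 0.12, -0.006], [0.12, 0.993, -0.001], [0.005, -0.001, -1.0]]
ft_force: [0.7, 0.3, -1.0]
opening: 14.6
```

```bash
python3 - <<'E'
from h import *
print(ctrl.state()['ft_force'])
p,d=ctrl.grab_frame("side");cv2.imwrite("pics/s2.png",p[:,:,::-1])
E
```

```text
[ 0.71271367  0.26431875 -1.04572502]
```

View pics/s2.png

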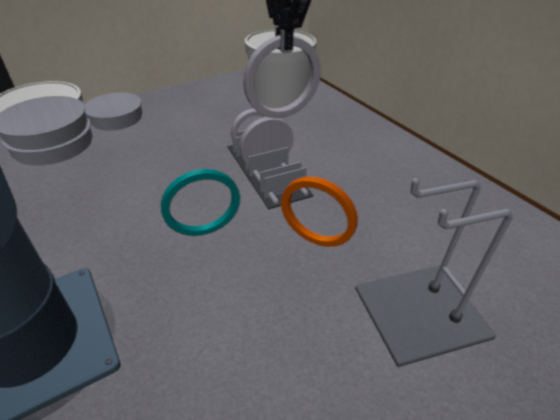

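The side view shows the ring held at (283,77), hanging straight. The disc and small ring are still in the rack. Now I carry it and turn it.

Request:
{"fn": "send_rows", "kwargs": {"turn": [[0,0,-0.05],[0,0,-0.08],[0,0,-0.09],[0,0,-0.09],[0,0,-0.09],[0,0,-0.09],[0,0,-0.09],[0,0,-0.09],[0,0,-0.09],[0,0,-0.09]], "dp": [[-5,-6,0],[-9,-12,0],[-9,-12,0],[-9,-12,0],[-9,-12,0],[-9,-12,0],[-9,-12,0],[-9,-12,0],[-9,-12,0],[-9,-12,0]], "jaw": [-1,-1,-1,-1,-1,-1,-1,-1,-1,-1]}}

```text
time: 5.37
eef_pos: [435.4, 3.1, 316.4]
eef_rot: [[-0.537, 0.844, -0.004], [0.844, 0.537, 0.003], [0.005, -0.002, -1.0]]
ft_force: [-0.1, 0.6, -0.9]
opening: 14.7
```

Request:
{"fn": "send_rows", "kwargs": {"turn": [[0,0,-0.09],[0,0,-0.09],[0,0,-0.09],[0,0,-0.09],[0,0,-0.09],[0,0,-0.09],[0,0,-0.09],[0,0,-0.09],[0,0,-0.09],[0,0,0]], "dp": [[0,-12,0],[0,-12,0],[0,-12,0],[0,-12,0],[0,-6,0],[0,-6,0],[0,-6,0],[0,0,0],[0,0,0],[0,0,0]], "jaw": [-1,-1,-1,-1,-1,-1,-1,-1,-1,-1]}}

```text
time: 6.2
eef_pos: [427.1, -70.0, 313.2]
eef_rot: [[0.291, 0.957, -0.007], [0.957, -0.291, 0.009], [0.006, -0.009, -1.0]]
ft_force: [0.3, -0.4, -2.2]
opening: 14.4
```

Request:
{"fn": "send_rows", "kwargs": {"turn": [[-0.005,-0.004,0.01],[-0.004,-0.003,0.009],[0,0,0],[0,0,0],[0,0,0],[0,0,0],[0,0,0],[0,0,0],[0,0,0],[0,0,0]], "dp": [[0,-14,0],[0,-22,0],[1,-22,0],[1,-22,0],[1,-22,0],[1,-22,0],[1,-22,0],[1,-16,0],[0,-4,0],[0,0,0]], "jaw": [-1,-1,-1,-1,-1,-1,-1,-1,-1,-1]}}

```text
time: 7.03
eef_pos: [429.3, -239.9, 311.1]
eef_rot: [[0.237, 0.972, -0.004], [0.972, -0.237, 0.002], [0.0, -0.005, -1.0]]
ft_force: [0.1, 0.1, -1.5]
opening: 15.1
```

```bash
cat > look.py <<'E'
from h import *
import sys
np.set_printoptions(precision=2,suppress=True)
tag=sys.argv[1];s=ctrl.state();print(s['eef_pos'],s['eef_rot'][:,1:].T,s['joint_positions'],s['ft_force'])
o=np.array([544,-267.1]);a=np.array([.962,-.272]);b=np.array([.272,.962])
for n in("scene","side"):
    p,d=ctrl.grab_frame(n);cv2.imwrite(f"pics/{n}_{tag}.png",p[:,:,::-1]);W=cloud(n,d)
    S=np.stack([(W[...,:2]-o)@a,(W[...,:2]-o)@b,W[...,2]],-1)
    np.save(f"S_{n}_{tag}.npy",S)
E
python3 look.py 3
```

```text
[ 429.35 -239.9   311.06] [[ 0.97 -0.24 -0.  ]
 [-0.    0.   -1.  ]] [-0.08  0.19  0.57  1.87 -0.12  1.11  0.3 ] [ 0.15  0.14 -1.52]
```

View pics/scene_3.png

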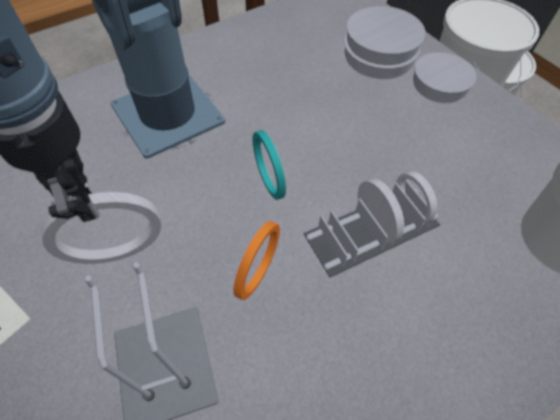

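View pics/side_3.png

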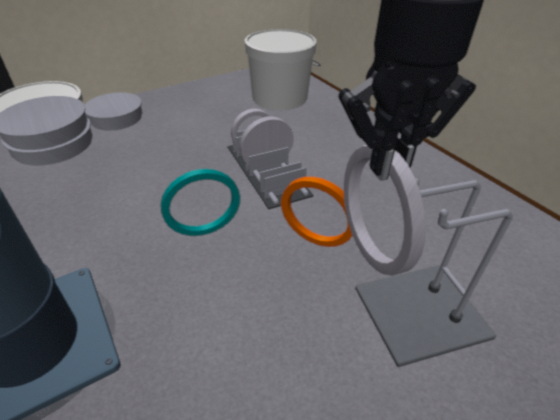

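```bash
python3 - <<'E'
import numpy as np
np.set_printoptions(precision=1,suppress=True)
for n in("scene","side"):
    S=np.load(f"S_{n}_3.npy").reshape(-1,3)
    q=S[(S[:,0]>-170)&(S[:,0]<-70)&(abs(S[:,1])<120)&(S[:,2]>165)&(S[:,2]<320)]
    lo=q[q[:,2]<300]
    for z in range(180,320,15):
        k=q[abs(q[:,2]-z)<4]
        if len(k)>5:print(n,z,np.percentile(k[:,1],[1,99]),np.percentile(k[:,0],[1,50,99]),len(k))
    print(q[:,2].min())
    f=S[(abs(S[:,2]-262)<6)&(S[:,0]>-62)&(S[:,0]<-40)&(abs(S[:,1])<45)];print('tips',f[f[:,1]>0].mean(0),f[f[:,1]<0].mean(0))
E
```

```text
scene 195 [-36.4  32.7] [-120.8 -111.6 -110.1] 117
scene 210 [-55.5  48.1] [-126.8 -115.3 -109.2] 273
scene 225 [-66.1  61.1] [-127.  -113.7 -108.8] 163
scene 240 [-72.8  67.5] [-124.5 -113.2 -108.3] 114
scene 255 [-76.2  70.2] [-123.6 -112.2 -108.3] 98
scene 270 [-75.8  71.1] [-124.2 -112.6 -107.8] 104
scene 285 [-73.6  68.6] [-126.  -112.3 -107.8] 113
scene 300 [-67.2  62.5] [-126.9 -112.2 -108. ] 162
scene 315 [-57.9  51.8] [-126.5 -111.5 -103.5] 286
186.29105446566737
tips [-50.   31.5 263. ] [-50.3 -28.2 262.7]
side 195 [-41.3  31.5] [-129.  -127.2 -112.7] 197
side 210 [-59.   49.7] [-129.4 -125.  -112. ] 271
side 225 [-71.2  60.8] [-129.8 -125.  -112.8] 172
side 240 [-76.3  66.4] [-129.7 -124.3 -110.2] 192
side 255 [-78.3  68.3] [-129.6 -124.1 -110.2] 192
side 270 [-77.5  68.3] [-129.4 -123.5 -109.3] 211
side 285 [-74.7  64.9] [-129.2 -123.4 -109.1] 242
side 300 [-68.3  56.6] [-128.7 -123.4 -109. ] 273
side 315 [-56.9  43.6] [-137.4 -124.8 -109.7] 437
184.5913282669358
tips [-51.2  27.8 263.1] [-53.9 -31.4 261.6]
```

The ring's centre is at about (−118, −4) in the stand frame and level at z≈262. I shift it 4 mm sideways, correct the yaw and slide it on.

Request:
{"fn": "send_rows", "kwargs": {"turn": [[0,0,-0.02],[0,0,-0.016],[0,0,0],[0,0,0],[0,0,0],[0,0,0],[0,0,0],[0,0,0]], "dp": [[1,4,0],[0,0,0],[8,-2.2,0],[12,-3.4,0],[12,-3.4,0],[12,-3.4,0],[6,-1.7,0],[0,0,0]], "jaw": [-1,-1,-1,-1,-1,-1,-1,-1]}}

```text
time: 7.8
eef_pos: [486.2, -240.5, 310.6]
eef_rot: [[0.255, 0.967, -0.003], [0.967, -0.255, 0.008], [0.007, -0.005, -1.0]]
ft_force: [-0.3, -1.2, -1.9]
opening: 14.7
```

Request:
{"fn": "send_rows", "kwargs": {"turn": [[0.004,0,-0.01],[0.004,0,-0.007],[0,0,0],[0,0,0],[0,0,0],[0,0,0],[0,0,0],[0,0,0]], "dp": [[-1,-5,0],[-1,-5,0],[8,-2.5,0],[12,-4,0],[12,-4,0],[12,-4,0],[6,-2,0],[0,0,0]], "jaw": [-1,-1,-1,-1,-1,-1,-1,-1]}}

```text
time: 8.47
eef_pos: [534.8, -269.6, 310.6]
eef_rot: [[0.275, 0.962, -0.004], [0.961, -0.275, 0.019], [0.017, -0.009, -1.0]]
ft_force: [-0.1, 0.6, -2.1]
opening: 14.5
```

Request:
{"fn": "send_rows", "kwargs": {"turn": [[-0.01,-0.002,0],[-0.009,-0.002,0],[0,0,0],[0,0,0]], "dp": [[5,1,0],[4,1,0],[0,0,0],[0,0,0]], "jaw": [-1,-1,-1,-1]}}

```text
time: 8.8
eef_pos: [543.2, -267.5, 310.4]
eef_rot: [[0.276, 0.961, -0.0], [0.961, -0.276, -0.002], [-0.002, 0.0, -1.0]]
ft_force: [0.8, -0.9, -2.6]
opening: 14.8
```

```bash
python3 look.py 4; python3 - <<'E'
import numpy as np
np.set_printoptions(precision=1,suppress=True)
for n in("scene","side"):
    S=np.load(f"S_{n}_4.npy").reshape(-1,3)
    q=S[(S[:,0]>-30)&(S[:,0]<30)&(abs(S[:,1])<120)&(S[:,2]>165)&(S[:,2]<320)]
    for z in (195,210,225,255,270,285,300):
        k=q[abs(q[:,2]-z)<4]
        if len(k)>5:print(n,z,np.percentile(k[:,1],[1,99]),np.percentile(k[:,0],[1,50,99]),len(k))
    f=S[(abs(S[:,2]-262)<6)&(S[:,0]>-62)&(S[:,0]<-40)&(abs(S[:,1])<45)];print('tips',f[f[:,1]>0].mean(0),f[f[:,1]<0].mean(0))
E
```

```text
[ 543.25 -267.46  310.44] [[ 0.96 -0.28  0.  ]
 [-0.   -0.   -1.  ]] [-0.02  0.42  0.56  1.6  -0.24  1.19  0.31] [ 0.81 -0.91 -2.63]
scene 195 [-33.8  36.1] [-3.   5.8  6.8] 104
scene 210 [-51.1  53.5] [-9.2  0.7  6.9] 230
scene 225 [-60.8  64.8] [-9.3  2.   7.3] 177
scene 255 [-71.1  75.1] [-3.3  5.7  7.3] 89
scene 270 [-71.7  75.4] [-6.1  6.1  7.8] 97
scene 285 [-69.4  72.7] [-6.5  6.   7.7] 90
scene 300 [-63.1  66.8] [-8.   5.4  7.8] 150
tips [-50.   31.4 263.2] [nan nan nan]
side 195 [-39.4  39.3] [-10.9  -9.6   4. ] 200
side 210 [-56.7  51.6] [-11.2  -8.1   5.2] 250
side 225 [-67.2  66.5] [-10.9  -9.2   4.8] 147
side 255 [-74.2  74. ] [-10.6  -8.5   6.2] 193
side 270 [-73.3  72.8] [-10.8  -8.3   5.4] 229
side 285 [-70.2  68.5] [-10.8  -8.3   5.5] 242
side 300 [-63.7  60.9] [-10.7  -8.5   5.4] 282
tips [-53.6  28.2 261.6] [-53.9 -31.4 261.7]<stdin>:9: RuntimeWarning: Mean of empty slice.
  ret = um.true_divide(
```

View pics/side_4.png

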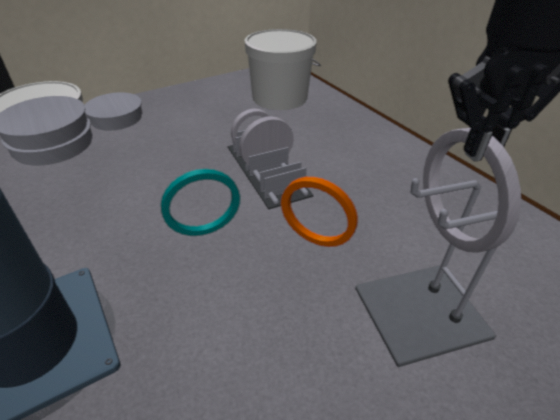

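View pics/scene_4.png

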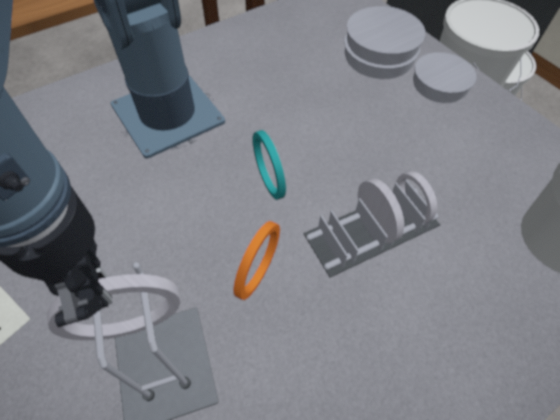

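Both bars pass through the ring (side view, bars at (445,190) and (475,217)), centred to within 2 mm. Lowering.

Request:
{"fn": "send_rows", "kwargs": {"turn": [[0,0,0],[0,0,0],[0,0,0],[0,0,0],[0,0,0],[0,0,0],[0,0,0]], "dp": [[0,0,-8],[0,0,-12],[0,0,-12],[0,0,-12],[0,0,-8],[0,0,-3],[0,0,0]], "jaw": [-1,-1,-1,-1,-1,-1,-1]}}

```text
time: 9.48
eef_pos: [541.0, -267.1, 249.0]
eef_rot: [[0.277, 0.961, -0.002], [0.961, -0.277, -0.0], [-0.001, -0.002, -1.0]]
ft_force: [-0.1, 0.1, -0.6]
opening: 15.0
```

Request:
{"fn": "send_rows", "kwargs": {"turn": [[0,0,0],[0,0,0],[0,0,0],[0,0,0]], "dp": [[1,0,-2],[1,0,-1.5],[0,0,-1],[0,0,0]], "jaw": [-1,-1,-1,-1]}}

```text
time: 9.82
eef_pos: [543.6, -267.5, 244.7]
eef_rot: [[0.277, 0.961, -0.001], [0.961, -0.277, -0.001], [-0.001, -0.001, -1.0]]
ft_force: [-0.0, -0.0, -2.6]
opening: 14.7
```

Request:
{"fn": "send_rows", "kwargs": {"turn": [[0,0,0],[0,0,0],[0,0,0]], "dp": [[0,0,-1],[0,0,-1],[0,0,0]], "jaw": [-1,-1,-1]}}

```text
time: 10.07
eef_pos: [544.1, -267.9, 244.3]
eef_rot: [[0.277, 0.961, 0.001], [0.961, -0.277, -0.001], [-0.001, 0.001, -1.0]]
ft_force: [0.3, -0.8, -1.7]
opening: 14.9
```

Request:
{"fn": "send_rows", "kwargs": {"turn": [[0,0,0],[0,0,0],[0,0,0]], "dp": [[0,0,-2],[0,0,-2],[0,0,-1]], "jaw": [-1,-1,-1]}}

```text
time: 10.32
eef_pos: [544.5, -268.2, 243.9]
eef_rot: [[0.277, 0.961, 0.004], [0.961, -0.277, -0.0], [0.001, 0.004, -1.0]]
ft_force: [-2.0, 0.5, 1.4]
opening: 14.8
```

Contact: the force turned positive and z stopped at 244, as predicted. Releasing.

Request:
{"fn": "send_rows", "kwargs": {"turn": [[0,0,0],[0,0,0],[0,0,0],[0,0,0],[0,0,0],[0,0,0],[0,0,0],[0,0,0]], "dp": [[0,0,0],[0,0,0],[0,0,0],[0,0,0],[0,0,0],[0,0,0],[0,0,0],[0,0,0]], "jaw": [-0.4,-0.2,0,0.2,0.4,0.4,0.4,0.4]}}

```text
time: 10.98
eef_pos: [545.7, -268.8, 244.4]
eef_rot: [[0.277, 0.961, 0.007], [0.961, -0.277, -0.002], [0.0, 0.007, -1.0]]
ft_force: [0.0, 0.3, 0.4]
opening: 60.0
```

```bash
python3 look.py 5
```

```text
[ 545.74 -268.84  244.41] [[ 0.96 -0.28  0.01]
 [ 0.01 -0.   -1.  ]] [ 0.    0.49  0.53  1.67 -0.28  1.05  0.34] [0.02 0.28 0.41]
```

View pics/side_5.png

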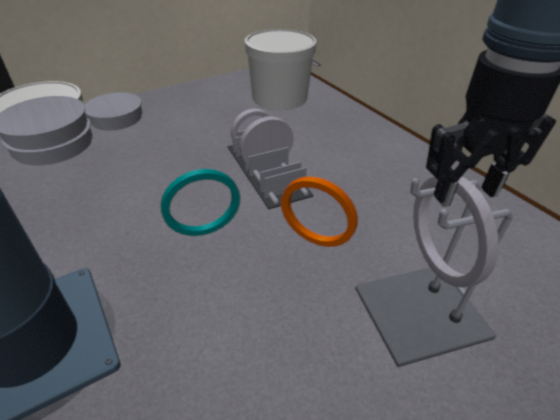

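The ring hangs on both arms and is free between the open fingers. I raise straight up.

Request:
{"fn": "send_rows", "kwargs": {"turn": [[0,0,0],[0,0,0],[0,0,0],[0,0,0],[0,0,0],[0,0,0],[0,0,0],[0,0,0],[0,0,0],[0,0,0]], "dp": [[0,0,6],[0,0,10],[0,0,12],[0,0,15],[0,0,15],[0,0,15],[0,0,15],[0,0,15],[0,0,10],[0,0,0]], "jaw": [0.4,0.4,0.4,0.4,0.4,0.4,0.4,0.4,0.4,0.4]}}

```text
time: 11.92
eef_pos: [545.5, -269.9, 372.7]
eef_rot: [[0.278, 0.96, 0.013], [0.96, -0.278, -0.004], [-0.001, 0.013, -1.0]]
ft_force: [0.4, -0.5, 0.5]
opening: 59.7
```

```bash
python3 look.py 6; python3 - <<'E'
import numpy as np
np.set_printoptions(precision=1,suppress=True)
for n in("scene","side"):
    S=np.load(f"S_{n}_6.npy").reshape(-1,3)
    q=S[(S[:,0]>-30)&(S[:,0]<30)&(abs(S[:,1])<120)&(S[:,2]>60)&(S[:,2]<300)]
    for z in (130,150,170,190,210,265):
        k=q[abs(q[:,2]-z)<4]
        if len(k)>5:print(n,z,np.percentile(k[:,1],[1,99]),np.percentile(k[:,0],[1,50,99]),len(k))
    r=q[abs(q[:,0])<15];print(r[:,2].min(),r[:,2].max())
E
```

```text
[ 545.49 -269.9   372.73] [[ 0.96 -0.28  0.01]
 [ 0.01 -0.   -1.  ]] [-0.03  0.38  0.57  1.51 -0.21  1.3   0.29] [ 0.45 -0.51  0.49]
scene 130 [-33.6  34.8] [-7.7  7.6  8.8] 132
scene 150 [-49.2  56.7] [-7.2  2.6  9.1] 178
scene 170 [-68.   70.2] [-4.7  7.4  9.7] 59
scene 190 [-71.8  73.6] [-7.   7.   9.4] 78
scene 210 [-70.9  74.3] [-5.4  7.3  9.3] 74
scene 265 [-31.7  33.5] [-7.4  1.8  8.7] 709
121.91586933656126 270.68965918900255
side 130 [-40.1  40.4] [-8.6 -6.3  7.8] 331
side 150 [-60.3  59.2] [-8.7 -6.1  7.7] 183
side 170 [-71.8  69.3] [-9.3 -6.5  6.8] 145
side 190 [-75.   72.6] [-9.2 -6.5  8.3] 145
side 210 [-73.4  71.2] [-9.5 -6.9  6.6] 132
side 265 [-28.8  27.8] [-8.4 -2.3  7.8] 461
117.04753666146031 267.81773702732784
```

View pics/side_6.png

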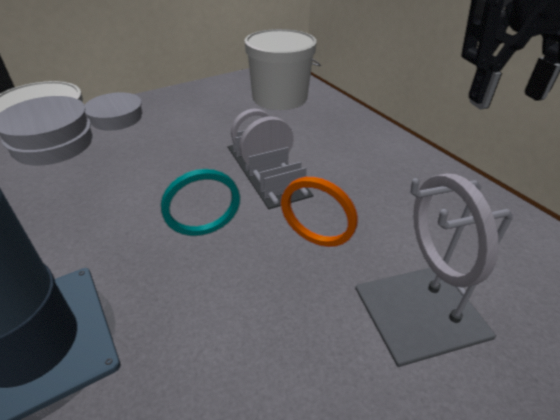

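View pics/scene_6.png

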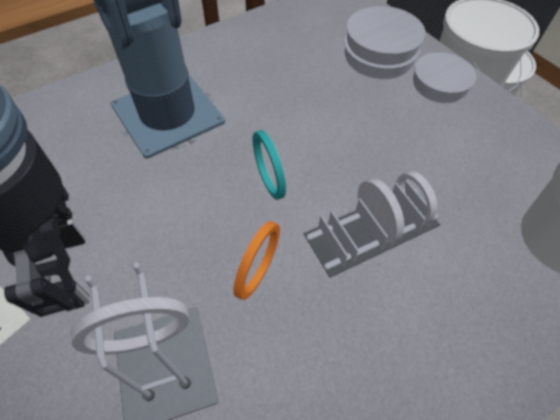

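Both views show the ring hanging on both arms: side view at (455,230), scene view at (130,325). Its top is at about 268–270 mm, it is upright, and the gripper is well clear. Handing in.

```bash
python3 -c "
from plant import ctrl
print(ctrl.finish_job(), ctrl.state()['time'])"
```

```text
the job is handed in; nothing more can be done
the job is handed in; nothing more can be done
```

The clamp ring now hangs over both arms of the J-hook stand. I pinched it by the top of its rim, carried it above the look-alike rings and turned it about 99°. Then I slid it over both hook tips, lowered it until the bars took its weight and let go. The job was handed in at about 12 s.

**Ring:** In the last images from both fixed cameras it hangs upright, in the middle of the arms' level part. Its top is at about 268–270 mm (268 expected), and the open gripper is about 100 mm above it. I took only one pair of pictures after pulling away, so I did not check separately that it stayed still.

**Other parts:** The cover disc, the small ring and both look-alikes look unmoved.

**Disagreements:** The two fixed cameras differed by 2–4 mm, so I averaged them. The arm drifted about 10 mm sideways while the ring was at the hook tips. I corrected that before lowering, and no contact force showed.

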